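# Dish on the coffee scale, then zero it with the reset tool

### The arm

A 7-joint arm with a two-finger parallel gripper is mounted at the origin on a cart in front of the work surface, level with it; the furniture and walls round the work are solid. World frame = base frame: x ahead of the robot, y to its left, z up, the work surface at z = 0. Lengths are in m, angles in rad, forces in N, time in s.
With the tool pointing down it reaches from about 0.375 to 0.925 m from the base axis. Payload 3.1 kg.
Tool frame: the origin (TCP) lies between the finger pads; the fingertips stand 19 mm ahead of it and the grasp point (between the pads) is the TCP; z points along the fingers, y is the line along which they close (so a half turn about z gives the same grasp; the last joint's range is limited). The gripper opens to 85 mm and grips with 20 to 120 N. Pads are 22 mm wide; open, the fingers measure 114 mm over their backs; the gripper's body (76 mm by 85 mm) begins 54 mm behind the grasp point. The pads swing forward as they close: fully open they stand 13 mm farther back than shut.
Start: joints at [1.079, 0.383, 0.044, 1.598, -0.018, 1.161, -0.05], TCP at [0.249, -0.6, 0.25] pointing down, gripper open.
Joint ranges: [-2.61, 2.61], [-0.41, 2.15], [-1.48, 1.57], [0, 2.5], [-1.57, 4.71], [0.05, 1.97], [-2.85, 2.85]. Speed limits (rad/s): [2.79, 2.79, 3.14, 3.14, 3.14, 3.14, 3.14].

### API

Orientations are given as a unit quaternion [w, x, y, z].
In Python, from station import r, vision, workorder gives the robot as it stands. The module is installed in compiled form; this text tells all that it offers.
- The arm moves only by the shell command python3 -m inch 'ROWS' [FORCE]. ROWS is JSON, a list of rows, each a list of 3 entries, a list of its own where there are three numbers: the shift along the tool's x, y, z each as a share of 0.1 m, from -1 to 1, then the turn, a rotation vector about the tool's x, y, z each as a share of 2 pi rad, from -1 to 1, then the closure, from 0 (fully open) to 1 (shut). In form: [[[x, y, z], [ax, ay, az], jaw], ...]. A call has 1 to 20 rows; each row is the pose to reach, as a shift and turn from the pose commanded when the call began, along the tool's axes at that moment, turning the shorter way round; what a row does not reach only later rows make up. A row lasts 1/12 s, in which the tool goes at most 41.7 mm and 7.16 degrees, less where a joint would pass 70% of its speed; a pose out of reach is approached as far as the arm can. A call with a number of a shift or a turn outside -1 to 1 is refused whole. A call with a gripper value outside its range is refused whole. The fingers move at their own pace and stop on an object; FORCE is the grip in N (left out, the last holds). Time passes only in rows, so rows that repeat a pose let the fingers close. It gives the time, the measured TCP pose, the force, the opening and the grip force at its end, in the units of the state.
- r.read_state(): the state, without advancing time (a new reading comes with each control period).
- vision.read_camera(name): name is "scene" or "top" or "wrist"; returns the picture (420x560x3 uint8, red, green, blue); there is no depth.
- vision.calibration(name): a dict with "fx", "fy", "cx", "cy" (pixels), "position" and "attitude" of the camera in the world. Camera axes: x right, y up, looking along -z (the intrinsics and any distortion apply to the point x, -y, -z); pixel columns grow to the right and rows downward; lengths in m; the calibration is good to about 2 mm. A picture is of the moment at which its call begins: read the wrist's pose just before it. calibration takes no time and is no camera call; for the wrist camera it gives the pose at the moment of the call.
- workorder.hand_in(): hands the job in; it is judged then, once.
The state is a dict: "time_s": time; "joints": joint angles; "dq": joint speeds; "tau": joint torques, N m; "ee_pos": TCP position; "orientation": TCP orientation; "wrist_force": force on the tool from outside, world axes, zero at the start; "wrist_torque": the same for the moment, N m; "finger_gap": finger opening in m; "grasp_force": force on a finger pad.
Only numpy, scipy, OpenCV 4.12 (cv2) and the standard library are available. Lean on these libraries where they do the work, as an engineer would, in place of code of your own. Each camera call takes 0.05 s, during which the arm holds its last target. There are 200 camera calls.

### The job

Get the coffee scale ready: take the top dish from the spring dispenser (leave the other two in it) and set it gently in the middle of the scale's round pan, without slamming the pan down to its stop. Then, with the orange T-handled reset tool, press the red zero button sunk in the scale's front panel right down and keep it down for about a second. Hang the tool back in its wooden rest with both ends of the handle in the notches, leave the dish on the pan and leave the mug, tins, jars and boxes around alone.

Things in the scene. Friction and masses are not known exactly. Their poses are not given: they have to be found in the camera images.
- scale: white coffee scale, 150 (x) x 110 (y) mm, front panel and button on its -x side; fixed to the worktop. Origin: centre of its underside; z up. Panel face 32 mm above the origin; pan top 39 mm above it.
- pan_top (a point): centre of the top face of the scale's round steel pan, 98 mm across, 25 mm to +x of the scale's origin, 39 mm up. Axes as the scale's.
- pan (a joint): how far the pan has sunk on its spring, m: 0 free, 0.006 at the stop (about 9 N; 1.5 N per mm). It must stay under 0.0054.
- zero_button (a joint): how far the red zero button is pressed, m: 0 up, 0.005 fully down (0.64 N to start, about 4.6 N at full travel); it springs back.
- button_top (a point): centre of the button's top face (red, 13.6 mm across), at rest 8 mm below the panel face, in a 16 mm wide round well, 52 mm to -x of the scale's origin; moves with the button.
- well_mouth (a point): centre of the well's mouth, on the panel face, on the button's axis.
- dispenser: steel tube 72 mm across, rim 55 mm above the worktop, on a 88 mm rubber foot; fixed to the worktop; open on top, holding three dishes on a spring lift. Origin: centre of its underside.
- lift (a joint): height of the spring lift, m: 0 with three dishes, 0.015 with two, 0.030 with one (39 N/m). The topmost dish always stands at the same height, its underside 50 mm and its rim 65 mm above the dispenser's origin, so 10 mm of it shows above the tube.
- dish_top: the topmost blue weighing dish: round, open, 60 mm outside diameter, 15 mm high, wall 3 mm, 60 g. Origin: centre of its underside; z up.
- dish_mid: the second dish, same shape, under the top one; it rises to the top when the top one is taken and must stay in the dispenser.
- dish_low: the lowest dish, same shape, must stay in the dispenser.
- rest: wooden rest, base 112 (x) x 60 (y) x 8 mm, two uprights 8 mm thick at x = -36 and +36 mm with notches open at the top: notch floor 95 mm above the origin, 19 mm wide at the floor and flaring to 30 mm at the top, 112 mm up. Fixed to the worktop. Origin: centre of its underside; the tool's handle lies along its x axis.
- rest_seat (a point): where the tool's tip hangs when it lies in the rest: on the rest's axis, 15 mm above its origin. Axes as the rest's.
- reset_tool: T-handled reset tool, 60 g: orange handle bar 94 mm long (along its x), 14 mm wide (y), 15 mm high, with a steel pin 6 mm thick straight down from its middle (a 10 mm collar in the first 10 mm under the bar). Origin: the round tip of the pin; z points up along the pin; bar centre 87.5 mm above the tip, bar underside 80 mm above the tip. At first it hangs in the rest, handle in the notches; the bar's middle is free between the uprights.
- coffee_maker: black coffee maker, fixed, a solid obstacle some 0.3 m tall behind and between the scale and the right-hand station; its front reaches to 0.53 m ahead of the robot, between 0.03 and 0.23 m to the right. Carry things past it on its robot side, no farther than about 0.42 m ahead. Origin: centre of its underside.
- sugar_tin: red sugar tin with white lid, 72 x 72 x 94 mm, bystander. Origin: centre of underside.
- mug_b: green mug, 90 x 118 x 92 mm, bystander. Origin: centre of underside.
- spice_b: spice jar with red cap and green label, 45 x 45 x 106 mm, bystander. Origin: centre of underside.
- tea_box: dark tea box, 59 x 102 x 72 mm, bystander. Origin: centre of underside.
Things that resemble listed ones, but are neither listed nor needed, are in the scene too. What is shaped like the dish_top but purple is not meant.

How it is judged:
By the outcome, as a careful person would: the job done as asked, in the order asked, and still so for the second after the job is handed in, with the robot touching nothing.
It also fails if it takes over 72 s, if anything falls off the work surface, if the arm or the gripper's body presses on something with over 40 N, if the wrist force passes 120 N, or if a joint passes its speed limit or range.

## Working session

There is one attempt and no reset: what is moved stays moved. The work goes in short steps, Python scripts to look and compute and a shell command to move; the robot and the scene stay as the last step left them, time stands still between calls to the robot, and variables do not carry over. Pictures are saved under pics/ and viewed, at most 10 in all, crops included, and the job is handed in when it is done.

```bash
mkdir -p pics; cat > h.py <<'E'
import numpy as np, cv2
from scipy.spatial.transform import Rotation as R
from station import r, vision, workorder
def rot(q): return R.from_quat([q[1],q[2],q[3],q[0]])
def ray(c,u,v):
    p=cv2.undistortPoints(np.array([[[u,v]]],float),np.array([[c['fx'],0,c['cx']],[0,c['fy'],c['cy']],[0,0,1]]),np.array(c.get('distortion',[0,0,0,0,0]),float))[0,0]
    A=c['attitude']; A=rot(A) if np.size(A)==4 else R.from_matrix(A)
    return np.array(c['position']),A.apply([p[0],-p[1],-1])
def plane(c,u,v,z):
    o,d=ray(c,u,v); return o+d*(z-o[2])/d[2]
def proj(c,P):
    A=c['attitude']; A=rot(A) if np.size(A)==4 else R.from_matrix(A)
    q=A.inv().apply(np.array(P)-c['position']); return c['cx']+c['fx']*q[0]/-q[2], c['cy']-c['fy']*q[1]/-q[2]
def shot(n,f):
    c=vision.calibration(n); im=vision.read_camera(n)[:,:,::-1].copy(); cv2.imwrite(f'pics/{f}.png',im); return c,im
E
python3 - <<'E'
from h import *
for n in ['scene','top','wrist']:
    c,im=shot(n,n+'0'); print(n,c)
print(r.read_state())
E
```

```text
scene {'fx': 408.82086159729135, 'fy': 408.82086159729135, 'cx': 282.5641621358997, 'cy': 210.26463482329794, 'position': array([-0.22486164,  0.08340814,  0.84867402]), 'attitude': array([-0.64231817, -0.27052617,  0.26581755,  0.66602101])}
top {'fx': 524.7104199646958, 'fy': 524.7104199646958, 'cx': 282.40748123344275, 'cy': 209.13241997403856, 'position': array([0.31314361, 0.05953725, 1.54550523]), 'attitude': array([ 0.70970856,  0.05465283, -0.05774626, -0.69999442])}
wrist {'fx': 369.7005410178907, 'fy': 369.7005410178907, 'cx': 284.591356685499, 'cy': 202.60799798496984, 'position': array([ 0.31148711, -0.57474992,  0.37213639]), 'attitude': array([ 0.82472554, -0.11108513,  0.07526359, -0.54938444])}
{'time_s': 0.15, 'joints': array([ 1.07919327,  0.38366096,  0.04386017,  1.59924783, -0.01791806,
        1.16121655, -0.04987428]), 'dq': array([ 0.00056848, -0.00210685,  0.00119315, -0.00337916, -0.00096116,
        0.00025817, -0.00253298]), 'tau': array([ 2.07122001e-03, -4.34051156e+01,  1.02692362e+00, -2.49976444e+01,
        1.07771647e-02,  7.31695967e-03, -5.17019686e-06]), 'ee_pos': array([ 0.24912797, -0.59957974,  0.2491511 ]), 'orientation': array([-1.03848580e-03,  9.80669124e-01,  1.95670450e-01, -2.57799638e-04]), 'wrist_force': array([ 0.75006578,  0.57695292, -0.25759739]), 'wrist_torque': array([-0.00623214,  0.00845416,  0.05868759]), 'grasp_force': 0.0, 'finger_gap': 0.08557663345142812}
```

View pics/scene0.png

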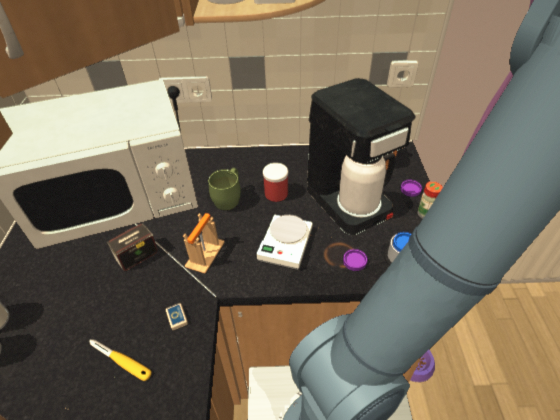

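View pics/top0.png

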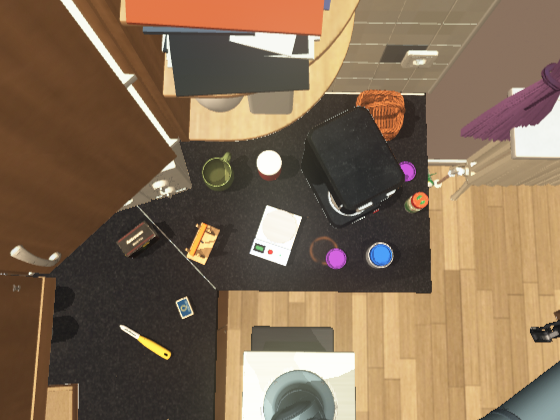

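The scene view shows the scale at (287,240), the rest with the orange bar at (200,240), the coffee maker at (360,150) and the arm hiding most of the dispenser at (402,245). In the top view the scale is at (275,235), the rest at (203,243) and the blue dish in the steel dispenser at (380,255). The dish-like things are blue (380,255), purple (336,258) and purple (407,172); only the blue one in the steel tube fits.

```bash
python3 - <<'E'
from h import *
c=vision.calibration('top'); im=cv2.imread('pics/top0.png'); hsv=cv2.cvtColor(im,cv2.COLOR_BGR2HSV)
def blobs(lo,hi,box,z,name):
    m=cv2.inRange(hsv,lo,hi); k=np.zeros_like(m); x0,y0,x1,y1=box; k[y0:y1,x0:x1]=m[y0:y1,x0:x1]
    for q in sorted(cv2.findContours(k,cv2.RETR_EXTERNAL,cv2.CHAIN_APPROX_NONE)[0],key=cv2.contourArea)[::-1][:2]:
        if len(q)<5: continue
        rc=cv2.minAreaRect(q); P=plane(c,*rc[0],z); B=np.array([plane(c,*b,z)[:2] for b in cv2.boxPoints(rc)])
        e=np.diff(np.vstack([B,B[:1]]),axis=0)[:2]; print(name,np.round(rc[0],1),P.round(4),'sides',np.linalg.norm(e,axis=1).round(4),'ang',np.degrees(np.arctan2(e[:,1],e[:,0])).round(1))
blobs((100,120,60),(118,255,255),(350,230,410,285),.065,'dish')
blobs((0,0,150),(180,70,255),(240,195,310,275),.034,'scale')
blobs((0,150,100),(6,255,255),(240,230,310,275),.024,'button')
blobs((6,150,120),(15,255,255),(180,210,230,280),.11,'bar')
crop=im[200:290,170:420]; crop=cv2.resize(crop,None,fx=3.2,fy=3.2,interpolation=cv2.INTER_CUBIC); cv2.imwrite('pics/crop1.png',crop)
E
```

```text
dish [380.5 254.5] [ 0.4251 -0.2238  0.065 ] sides [0.0595 0.0592] ang [-89.2 178.9]
scale [275.7 234.9] [0.48   0.0729 0.034 ] sides [0.1528 0.1126] ang [ -18.2 -108.9]
button [269.5 251.5] [0.4324 0.0903 0.024 ] sides [0.0087 0.0087] ang [ -89.2 -179. ]
bar [200.2 239.5] [0.4559 0.2793 0.11  ] sides [0.0925 0.0131] ang [ -15.7 -107.1]
```

View pics/crop1.png

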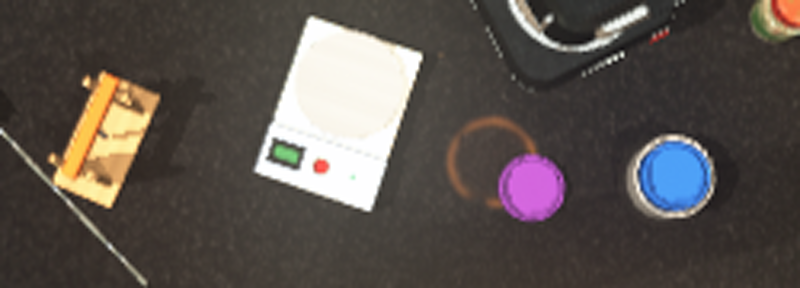

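The crop shows the blue dish in its steel tube at (673,175), the purple decoy at (532,187), and the scale with its red button at (321,166). The orange bar lies in the rest at (90,120). Sizes and angles agree with the description. I move over the dispenser.

```bash

python3 -m inch '[[[0.38,-0.35,0],[0,0,0],0],[[0.77,-0.7,0],[0,0,0],0],[[0.77,-0.7,0],[0,0,0],0],[[0.77,-0.7,0],[0,0,0],0]]'
python3 -m inch '[[[0.38,-0.35,0],[0,0,0],0],[[0.77,-0.7,0],[0,0,0],0],[[0.77,-0.7,0],[0,0,0],0],[[0.77,-0.7,0],[0,0,0],0]]'
python3 -m inch '[[[0.38,-0.35,0],[0,0,0],0],[[0.77,-0.7,0],[0,0,0],0],[[0.77,-0.7,0],[0,0,0],0],[[0.77,-0.7,0],[0,0,0],0]]'
python3 -m inch '[[[0.38,-0.35,0.3],[0,0,0],0],[[0.77,-0.7,0.5],[0,0,0],0],[[0.77,-0.7,0.5],[0,0,0.055],0],[[0.77,-0.7,0.5],[0,0,0.11],0],[[0.77,-0.7,0.5],[0,0,0.11],0],[[0.77,-0.7,0.5],[0,0,0.11],0],[[0.77,-0.7,0.5],[0,0,0.11],0],[[0.77,-0.7,0.5],[0,0,0.11],0],[[0.77,-0.7,0.5],[0,0,0.11],0],[[0.77,-0.7,0.5],[0,0,0.11],0]]'
cat >> h.py <<'E'
def go(P,yaw=None):
    s=r.read_state(); A=rot(s['orientation']); d=A.inv().apply(np.array(P)-s['ee_pos'])/.1
    x=A.apply([1,0,0]); y0=np.degrees(np.arctan2(x[1],x[0])); z=A.apply([0,0,1])
    print('t',s['time_s'],'tcp',s['ee_pos'].round(4),'yaw',y0.round(2),'z',z.round(3),'shift',d.round(3),'turn',None if yaw is None else round((y0-yaw)/360,4))
E
python3 - <<'E'
from h import *
c,im=shot('wrist','w1'); go([.4251,-.2238,.15],-17)
print(proj(c,[.4251,-.2238,.065]),c['position'])
hsv=cv2.cvtColor(im,cv2.COLOR_BGR2HSV); m=cv2.inRange(hsv,(100,120,40),(118,255,255))
for q in sorted(cv2.findContours(m,cv2.RETR_EXTERNAL,cv2.CHAIN_APPROX_NONE)[0],key=cv2.contourArea)[::-1][:2]:
    P=np.array([plane(c,*p[0],.065)[:2] for p in q]); 
    if len(q)>20:
        (x,y),rad=cv2.minEnclosingCircle((P*1000).astype(np.float32)); print(x,y,rad,cv2.contourArea(q),q.reshape(-1,2).mean(0))
E
```

```text
time_s: 0.48
ee_pos: [0.2985, -0.4997, 0.2496]
orientation: [-0.002, 0.98, 0.2, 0.001]
wrist_force: [0.7, 0.5, 0.2]
finger_gap: 0.0854
grasp_force: 0.0
time_s: 0.82
ee_pos: [0.3415, -0.4063, 0.25]
orientation: [-0.001, 0.98, 0.2, 0.001]
wrist_force: [1.2, 0.4, 0.7]
finger_gap: 0.0853
grasp_force: 0.0
time_s: 1.15
ee_pos: [0.385, -0.3129, 0.2502]
orientation: [-0.001, 0.98, 0.2, 0.001]
wrist_force: [0.1, -0.2, -0.2]
finger_gap: 0.0856
grasp_force: 0.0
time_s: 1.98
ee_pos: [0.426, -0.2251, 0.2002]
orientation: [0.0, 0.989, -0.148, -0.0]
wrist_force: [-0.3, 0.1, -0.2]
finger_gap: 0.0854
grasp_force: 0.0
t 2.0333 tcp [ 0.4261 -0.2248  0.2002] yaw -17.03 z [-0. -0. -1.] shift [-0.012 -0.007  0.502] turn -0.0001
(np.float64(281.9489931493732), np.float64(199.56510377200337)) [ 0.49050907 -0.24554887  0.32332527]
425.2572937011719 -228.08563232421875 27.267229080200195 1185.5 [288.02236422 204.56549521]
439.5887145996094 -231.9815673828125 25.634462356567383 374.5 [285.71856287 162.10778443]
```

View pics/w1.png

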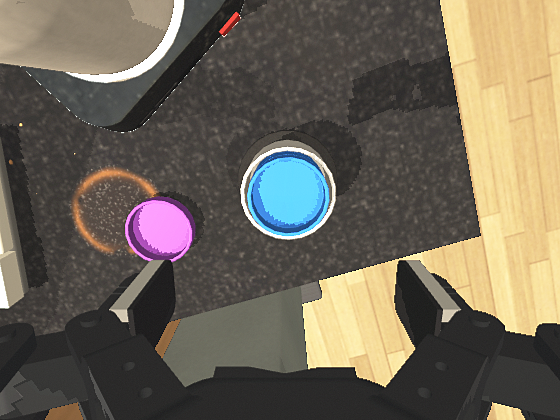

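The wrist view shows the blue dish centred near (288,193) in the tube's white rim, with the purple decoy at (160,230). The fingers are in the lower corners and the path is clear. I refine the centre with a wider blue mask.

```bash
python3 - <<'E'
from h import *
c=vision.calibration('wrist'); im=cv2.imread('pics/w1.png'); hsv=cv2.cvtColor(im,cv2.COLOR_BGR2HSV)
def cen(m,z,n):
    q=max(cv2.findContours(m,cv2.RETR_EXTERNAL,cv2.CHAIN_APPROX_NONE)[0],key=cv2.contourArea); q=cv2.convexHull(q)
    P=np.array([plane(c,*p[0],z)[:2]*1000 for p in q],np.float32); e=cv2.fitEllipse(P); print(n,np.round(e[0],1),np.round(e[1],1))
m=cv2.inRange(hsv,(88,90,30),(120,255,255)); m[:120]=0;m[260:]=0
cen(m,.065,'dish')
w=np.zeros_like(m); w[135:245,235:340]=cv2.inRange(hsv,(0,0,170),(180,60,255))[135:245,235:340]|m[135:245,235:340]
cen(w,.055,'tube')
p=cv2.inRange(hsv,(140,90,60),(165,255,255)); cen(p,.015,'purple')
E
```

```text
dish [ 427.2 -228.6] [59.2 63.3]
tube [ 425.4 -227.9] [71.3 71.5]
purple [ 417.1 -107.9] [59.6 64.6]
```

```bash

python3 -m inch '[[[0,0.018,0.3],[0,0,0],0],[[0,0.018,0.6],[0,0,0],0],[[0,0.018,0.9],[0,0,0],0],[[0,0.018,0.9],[0,0,0],0]]' 25
python3 - <<'E'
from h import *
s=r.read_state()
c,im=shot('wrist','w2'); go([.4255,-.2265,.071],-17)
hsv=cv2.cvtColor(im,cv2.COLOR_BGR2HSV)
m=cv2.inRange(hsv,(88,90,30),(120,255,255))
q=max(cv2.findContours(m,cv2.RETR_EXTERNAL,cv2.CHAIN_APPROX_NONE)[0],key=cv2.contourArea); q=cv2.convexHull(q)
P=np.array([plane(c,*p[0],.065)[:2]*1000 for p in q],np.float32); e=cv2.fitEllipse(P); print(e, q.reshape(-1,2).mean(0))
E
```

```text
time_s: 2.37
ee_pos: [0.421, -0.2237, 0.105]
orientation: [-0.002, 0.989, -0.148, -0.006]
wrist_force: [-0.8, 0.3, -1.2]
finger_gap: 0.0854
grasp_force: 0.0
t 2.4167 tcp [ 0.4227 -0.2244  0.1075] yaw -17.0 z [-0.007  0.004 -1.   ] shift [0.036 0.013 0.365] turn 0.0
((427.4289245605469, -228.8255157470703), (58.381038665771484, 64.64607238769531), 75.5165023803711) [289.07317073 224.3902439 ]
```

View pics/w2.png

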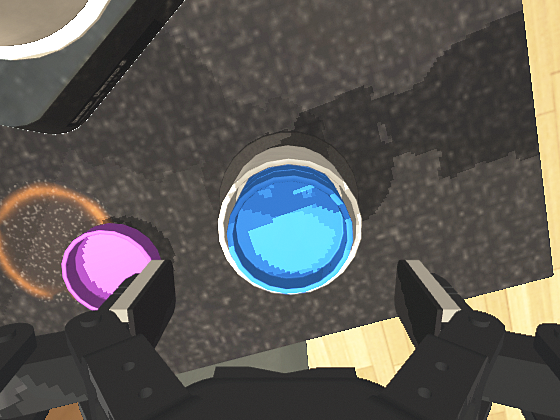

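The dish rim is centred near (289,225) and the fingers straddle it evenly about column 285, so the commanded position is right to about 1 mm. Next I lower slowly and close.

```bash

python3 -m inch '[[[0,0,0.1],[0,0,0],0],[[0,0,0.2],[0,0,0],0],[[0,0,0.3],[0,0,0],0],[[0,0,0.36],[0,0,0],0],[[0,0,0.39],[0,0,0],0],[[0,0,0.39],[0,0,0],0],[[0,0,0.39],[0,0,0],0],[[0,0,0.39],[0,0,0],0]]'
python3 -m inch '[[[0,0,0],[0,0,0],0.2],[[0,0,0],[0,0,0],0.25],[[0,0,0],[0,0,0],0.3],[[0,0,0],[0,0,0],0.35],[[0,0,0],[0,0,0],0.4],[[0,0,0],[0,0,0],0.4],[[0,0,0],[0,0,0],0.4],[[0,0,0],[0,0,0],0.4],[[0,0,0],[0,0,0],0.4]]' 25
python3 - <<'E'
from h import *
go([.426,-.2265,.071],-17)
E
```

```text
time_s: 3.08
ee_pos: [0.4263, -0.2253, 0.0717]
orientation: [0.0, 0.989, -0.148, 0.0]
wrist_force: [-0.6, 0.1, -0.3]
finger_gap: 0.0853
grasp_force: 0.0
time_s: 3.83
ee_pos: [0.4261, -0.2255, 0.0714]
orientation: [0.0, 0.989, -0.148, 0.0]
wrist_force: [0.3, -1.1, 0.4]
finger_gap: 0.0576
grasp_force: 27.0
t 3.8333 tcp [ 0.4261 -0.2255  0.0714] yaw -17.04 z [ 0. -0. -1.] shift [0.002 0.01  0.004] turn -0.0001
```

```bash

python3 -m inch '[[[0,0,-0.05],[0,0,0],0.4],[[0,0,-0.12],[0,0,0],0.4],[[0,0,-0.25],[0,0,0],0.4],[[0,0,-0.4],[0,0,0],0.4],[[0,0,-0.6],[0,0,0],0.4],[[0,0,-0.8],[0,0,0],0.4],[[0,0,-0.8],[0,0,0],0.4],[[0,0,-0.8],[0,0,0],0.4]]'
python3 - <<'E'
from h import *
c,im=shot('wrist','w3'); go([.426,-.2265,.071],-17); print(r.read_state()['finger_gap'],r.read_state()['grasp_force'])
E
```

```text
time_s: 4.5
ee_pos: [0.4267, -0.2252, 0.1528]
orientation: [0.0, 0.989, -0.148, 0.001]
wrist_force: [-0.1, 0.5, -0.6]
finger_gap: 0.0571
grasp_force: 27.3
t 4.55 tcp [ 0.4257 -0.2248  0.1516] yaw -17.01 z [ 0.  0. -1.] shift [0.008 0.015 0.806] turn -0.0
0.0578740576886916 27.275401500519365
```

View pics/w3.png

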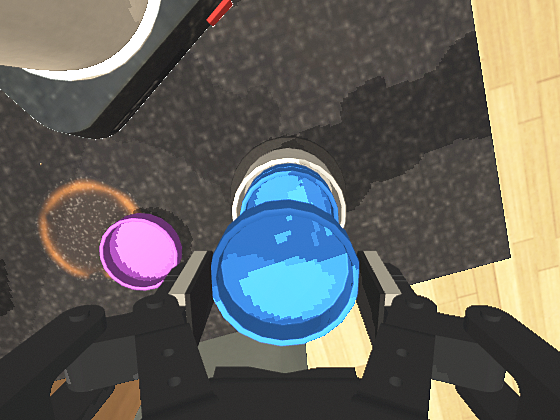

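The dish hangs level in the fingers, centred near (285,277), and the second dish has come up in the tube at (290,190). I carry it past the coffee maker on the robot side.

```bash

python3 -m inch '[[[-0.2,-0.2,-0.1],[0,0,0],0.4],[[-0.4,-0.45,-0.2],[0,0,0],0.4],[[-0.55,-0.75,-0.3],[0,0,0],0.4],[[-0.55,-1,-0.4],[0,0,0],0.4],[[-0.55,-1,-0.4],[0,0,0],0.4]]'
python3 -m inch '[[[-0.1,-0.25,0],[0,0,0],0.4],[[-0.2,-0.55,0],[0,0,0],0.4],[[-0.3,-0.8,0],[0,0,0],0.4],[[-0.3,-1,0],[0,0,0],0.4],[[-0.3,-1,0],[0,0,0],0.4],[[-0.3,-1,0],[0,0,0],0.4],[[-0.3,-1,0],[0,0,0],0.4],[[-0.3,-1,0],[0,0,0],0.4]]'
python3 - <<'E'
from h import *
s=r.read_state(); A=rot(s['orientation'])
c=vision.calibration('wrist'); im=vision.read_camera('wrist')[:,:,::-1]; im0=cv2.imread('pics/w3.png')
c,im=shot('wrist','w4')
hsv=cv2.cvtColor(im,cv2.COLOR_BGR2HSV)
m=cv2.inRange(hsv,(88,90,30),(120,255,255)); m[:190]=0
q=max(cv2.findContours(m,cv2.RETR_EXTERNAL,cv2.CHAIN_APPROX_NONE)[0],key=cv2.contourArea); q=cv2.convexHull(q)
s=r.read_state()
P=np.array([plane(c,*p[0],s['ee_pos'][2]-.0064) for p in q]); T=A.inv().apply(P-s['ee_pos'])*1000
e=cv2.fitEllipse(T[:,:2].astype(np.float32)); print('dish in tool mm',e)
go([.5037,.065,.15],-17)
w=cv2.inRange(hsv,(0,0,150),(180,60,255)); 
for q in sorted(cv2.findContours(w,cv2.RETR_EXTERNAL,cv2.CHAIN_APPROX_NONE)[0],key=cv2.contourArea)[::-1][:3]: print(cv2.contourArea(q),cv2.boundingRect(q))
print('expected scale px',[np.round(proj(c,p)) for p in ([.48,.073,.032],[.5037,.065,.039],[.4315,.0897,.032])])
E
```

```text
time_s: 4.97
ee_pos: [0.4034, -0.108, 0.1918]
orientation: [-0.001, 0.99, -0.144, 0.001]
wrist_force: [1.0, -0.4, -0.4]
finger_gap: 0.0577
grasp_force: 27.3
time_s: 5.63
ee_pos: [0.4025, -0.0104, 0.1906]
orientation: [0.0, 0.989, -0.149, -0.001]
wrist_force: [-0.2, -0.5, -0.8]
finger_gap: 0.0577
grasp_force: 27.3
dish in tool mm ((2.299100399017334, 1.0324113368988037), (57.795169830322266, 61.55229949951172), 89.82992553710938)
t 5.7333 tcp [ 0.4028 -0.0103  0.1909] yaw -17.18 z [-0.001  0.    -1.   ] shift [ 0.742 -1.017  0.408] turn -0.0005
20396.5 (68, 13, 157, 145)
7851.0 (81, 161, 146, 59)
1168.0 (428, 384, 50, 36)
expected scale px [array([146., 126.]), array([140.,  91.]), array([151., 192.])]
```

```bash

python3 -m inch '[[[-0.04,-0.2,0],[0,0,0],0.4],[[-0.04,-0.45,0],[0,0,0],0.4],[[-0.04,-0.65,0],[0,0,0],0.4],[[-0.04,-0.75,0],[0,0,0],0.4],[[-0.04,-0.75,0],[0,0,0],0.4],[[-0.04,-0.75,0],[0,0,0],0.4],[[-0.04,-0.75,0],[0,0,0],0.4]]'
python3 - <<'E'
from h import *
c,im=shot('wrist','w5'); go([.5037,.065,.15],-17)
hsv=cv2.cvtColor(im,cv2.COLOR_BGR2HSV)
w=cv2.inRange(hsv,(0,0,140),(180,70,255)); w[330:]=0
cs=[q for q in cv2.findContours(w,cv2.RETR_EXTERNAL,cv2.CHAIN_APPROX_NONE)[0] if cv2.contourArea(q)>1500]
for q in cs: print(cv2.contourArea(q),cv2.boundingRect(q))
Q=np.vstack(cs).reshape(-1,2); P=np.array([plane(c,*p,.032)[:2]*1000 for p in Q],np.float32); rc=cv2.minAreaRect(P); print('rect',rc, cv2.boxPoints(rc).round(0).tolist())
b=cv2.inRange(hsv,(0,150,80),(8,255,255))|cv2.inRange(hsv,(172,150,80),(180,255,255))
for q in cv2.findContours(b,cv2.RETR_EXTERNAL,cv2.CHAIN_APPROX_NONE)[0]:
    if cv2.contourArea(q)>60:
        (x,y),rad=cv2.minEnclosingCircle(q); print('red',x,y,rad,plane(c,x,y,.024).round(4))
E
```

```text
time_s: 6.32
ee_pos: [0.421, 0.0623, 0.191]
orientation: [0.0, 0.989, -0.149, -0.0]
wrist_force: [-0.0, -0.9, -0.4]
finger_gap: 0.0578
grasp_force: 27.3
t 6.3667 tcp [0.4209 0.0622 0.191 ] yaw -17.17 z [-0.001 -0.001 -1.   ] shift [ 0.783 -0.272  0.409] turn -0.0005
7090.0 (179, 155, 143, 59)
20748.5 (173, 6, 154, 148)
rect ((481.79583740234375, 70.3543472290039), (110.17713928222656, 149.5583953857422), 72.65313720703125) [[394.0, 40.0], [537.0, -5.0], [570.0, 101.0], [427.0, 145.0]]
red 251.04205322265625 183.43458557128906 8.322126388549805 [0.432 0.086 0.024]
```

View pics/w5.png

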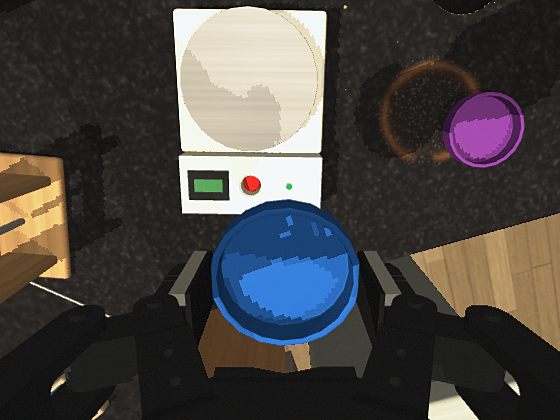

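The wrist view shows the scale's body square on, with the pan at (250,78), the red button in its well at (251,183) and the dish over the gripper at (285,275). The measured size (110 x 149.6 mm) matches, and the centre agrees with the top view to 2 mm. I move over the pan.

```bash

python3 -m inch '[[[0.2,-0.1,0],[0,0,0],0.4],[[0.45,-0.2,0.1],[0,0,0],0.4],[[0.65,-0.26,0.3],[0,0,0],0.4],[[0.78,-0.26,0.5],[0,0,0],0.4],[[0.78,-0.26,0.7],[0,0,0],0.4],[[0.78,-0.26,0.9],[0,0,0],0.4],[[0.78,-0.26,0.9],[0,0,0],0.4],[[0.78,-0.26,0.9],[0,0,0],0.4],[[0.78,-0.26,0.9],[0,0,0],0.4],[[0.78,-0.26,0.9],[0,0,0],0.4]]'
python3 - <<'E'
from h import *
go([.5035,.0645,.0604],-17.35)
c,im=shot('wrist','w6'); c2,im2=shot('top','t6')
g=im2[170:290,230:330]; g=cv2.resize(g,None,fx=4,fy=4); 
o=np.hstack([cv2.resize(im,(480,360)),g[:360,:320] if False else cv2.resize(g,(300,360))]); cv2.imwrite('pics/v6.png',o)
E
```

```text
time_s: 7.2
ee_pos: [0.5047, 0.0656, 0.1028]
orientation: [-0.0, 0.989, -0.148, 0.001]
wrist_force: [0.5, 0.3, -0.4]
finger_gap: 0.0575
grasp_force: 27.3
t 7.2 tcp [0.5047 0.0656 0.1028] yaw -17.07 z [ 0.003  0.    -1.   ] shift [-0.009  0.015  0.424] turn 0.0008
```

View pics/v6.png

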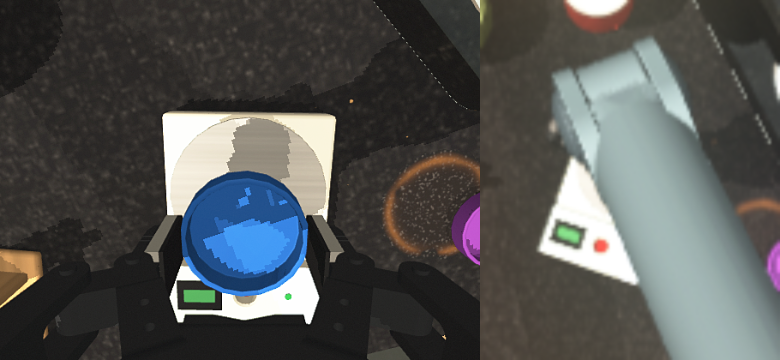

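The dish is over the pan, about 1 mm left of the pan's centre line (246 against 249). The arm hides it in the top view. Next I lower slowly.

```bash

python3 -m inch '[[[-0.005,0.012,0.08],[0,0,0],0.4],[[-0.005,0.012,0.16],[0,0,0],0.4],[[-0.005,0.012,0.22],[0,0,0],0.4],[[-0.005,0.012,0.28],[0,0,0],0.4],[[-0.005,0.012,0.32],[0,0,0],0.4],[[-0.005,0.012,0.35],[0,0,0],0.4],[[-0.005,0.012,0.37],[0,0,0],0.4],[[-0.005,0.012,0.38],[0,0,0],0.4],[[-0.005,0.012,0.38],[0,0,0],0.4],[[-0.005,0.012,0.38],[0,0,0],0.4]]'
python3 -c "
from h import *
go([.5035,.0645,.0604],-17.35); print(r.read_state()['wrist_force'])"
```

```text
time_s: 8.13
ee_pos: [0.5029, 0.0649, 0.0634]
orientation: [-0.0, 0.989, -0.148, 0.0]
wrist_force: [-0.4, 0.7, -0.4]
finger_gap: 0.0578
grasp_force: 27.3
t 8.1333 tcp [0.5029 0.0649 0.0634] yaw -17.03 z [ 0.  0. -1.] shift [0.007 0.002 0.03 ] turn 0.0009
[-0.39002968  0.69612183 -0.40053826]
```

```bash

python3 -m inch '[[[0,0,0.01],[0,0,0],0.4],[[0,0,0.02],[0,0,0],0.4],[[0,0,0.03],[0,0,0],0.4],[[0,0,0.03],[0,0,0],0.4],[[0,0,0.03],[0,0,0],0.4],[[0,0,0.03],[0,0,0],0.4]]'
python3 -m inch '[[[0,0,0.005],[0,0,0],0.4],[[0,0,0.01],[0,0,0],0.4],[[0,0,0.01],[0,0,0],0.4],[[0,0,0.01],[0,0,0],0.4],[[0,0,0.01],[0,0,0],0.4]]'
```

```text
time_s: 8.63
ee_pos: [0.5032, 0.0649, 0.0607]
orientation: [-0.0, 0.989, -0.148, 0.0]
wrist_force: [0.1, -0.1, 2.2]
finger_gap: 0.0576
grasp_force: 27.5
time_s: 9.05
ee_pos: [0.5032, 0.0649, 0.0596]
orientation: [-0.0, 0.989, -0.148, 0.0]
wrist_force: [0.2, 0.7, 3.1]
finger_gap: 0.0576
grasp_force: 27.7
```

```bash

python3 -m inch '[[[0,0,-0.01],[0,0,0],0.4],[[0,0,-0.01],[0,0,0],0.4],[[0,0,-0.01],[0,0,0],0.25],[[0,0,-0.01],[0,0,0],0.15],[[0,0,-0.01],[0,0,0],0.0],[[0,0,-0.01],[0,0,0],0],[[0,0,-0.01],[0,0,0],0],[[0,0,-0.01],[0,0,0],0]]'
python3 -m inch '[[[0,0,-0.1],[0,0,0],0],[[0,0,-0.3],[0,0,0],0],[[0,0,-0.6],[0,0,0],0],[[0,0,-0.9],[0,0,0],0],[[0,0,-1],[0,0,0],0],[[0,0,-1],[0,0,0],0]]'
python3 -m inch '[[[-0.2,-0.2,-0.1],[0,0,0],0],[[-0.4,-0.4,-0.2],[0,0,0],0],[[-0.6,-0.6,-0.3],[0,0,0],0],[[-0.7,-0.8,-0.3],[0,0,0],0],[[-0.7,-1,-0.3],[0,0,0],0],[[-0.7,-1,-0.3],[0,0,0],0],[[-0.7,-1,-0.3],[0,0,0],0],[[-0.7,-1,-0.3],[0,0,0],0]]'
python3 - <<'E'
from h import *
c,im=shot('wrist','w7'); go([.456,.279,.1025],-16.5); 
print('pan exp px',proj(c,[.505,.0645,.039]),'bar',proj(c,[.456,.279,.11]))
ct,it=shot('top','t7')
def ell(c,im,lo,hi,z,n,roi=None):
    hsv=cv2.cvtColor(im,cv2.COLOR_BGR2HSV); m=cv2.inRange(hsv,lo,hi)
    if roi: k=np.zeros_like(m); k[roi[1]:roi[3],roi[0]:roi[2]]=m[roi[1]:roi[3],roi[0]:roi[2]]; m=k
    q=cv2.convexHull(max(cv2.findContours(m,cv2.RETR_EXTERNAL,cv2.CHAIN_APPROX_NONE)[0],key=cv2.contourArea))
    P=np.array([plane(c,*p[0],z)[:2]*1000 for p in q],np.float32); print(n,cv2.boundingRect(q)); print(cv2.fitEllipse(P) if 'dish' in n else cv2.minAreaRect(P))
ell(c,im,(88,90,30),(120,255,255),.053,'dish wrist')
ell(ct,it,(100,120,60),(118,255,255),.053,'dish top',(240,195,320,275))
ell(c,im,(6,150,120),(16,255,255),.11,'bar wrist')
E
```

```text
time_s: 9.72
ee_pos: [0.5024, 0.0648, 0.0601]
orientation: [0.0, 0.989, -0.148, -0.0]
wrist_force: [0.6, 1.4, -0.8]
finger_gap: 0.0857
grasp_force: 0.0
time_s: 10.22
ee_pos: [0.5056, 0.0654, 0.1643]
orientation: [-0.001, 0.989, -0.148, 0.004]
wrist_force: [0.4, -0.3, -0.0]
finger_gap: 0.0854
grasp_force: 0.0
time_s: 10.88
ee_pos: [0.4643, 0.1796, 0.189]
orientation: [0.001, 0.989, -0.148, -0.001]
wrist_force: [0.9, 0.0, 0.7]
finger_gap: 0.0853
grasp_force: 0.0
t 10.9333 tcp [0.4645 0.1792 0.1891] yaw -17.14 z [-0.002 -0.002 -1.   ] shift [-0.374 -0.931  0.865] turn -0.0018
pan exp px (np.float64(421.4358764147596), np.float64(93.06782425333269)) bar (np.float64(128.96120521397617), np.float64(280.77866729826167))
dish wrist (382, 49, 93, 92)
((502.9739685058594, 65.5517807006836), (59.049808502197266, 62.4588508605957), 163.99588012695312)
dish top (268, 217, 20, 20)
((502.54058837890625, 67.7993392944336), (55.578731536865234, 56.82668685913086), 61.6218147277832)
bar wrist (110, 204, 26, 87)
((475.9355773925781, 274.1273193359375), (13.773876190185547, 54.688438415527344), 67.97057342529297)
```

View pics/w7.png

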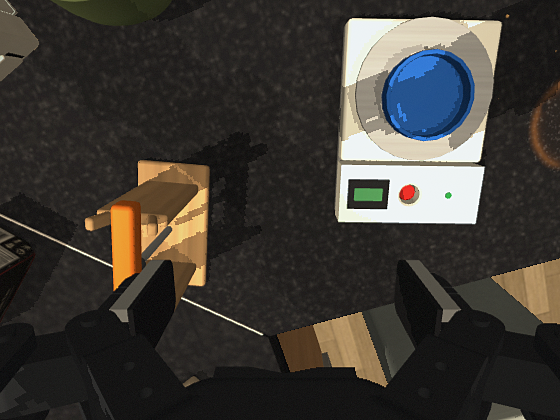

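The dish sits inside the pan, dish at (428,95) and pan near (424,90), so it is centred to about 2 mm. The orange bar in the rest is at (125,245), half hidden by a finger. Next I look at the bar from above.

```bash

python3 -m inch '[[[-0.3,-0.3,-0.2],[0,0,0],0],[[-0.6,-0.6,-0.4],[0,0,0],0],[[-0.8,-0.8,-0.5],[0,0,0],0],[[-1,-0.92,-0.5],[0,0,0],0],[[-1,-0.92,-0.5],[0,0,0],0],[[-1,-0.92,-0.5],[0,0,0],0],[[-1,-0.92,-0.5],[0,0,0],0],[[-1,-0.92,-0.5],[0,0,0],0]]'
python3 - <<'E'
from h import *
c,im=shot('wrist','w8'); go([.456,.278,.1025],-16.5); 
hsv=cv2.cvtColor(im,cv2.COLOR_BGR2HSV); m=cv2.inRange(hsv,(5,170,120),(15,255,255))
m=cv2.morphologyEx(m,cv2.MORPH_OPEN,np.ones((5,5)))
q=max(cv2.findContours(m,cv2.RETR_EXTERNAL,cv2.CHAIN_APPROX_NONE)[0],key=cv2.contourArea)
P=np.array([plane(c,*p[0],.110)[:2]*1000 for p in q],np.float32); rc=cv2.minAreaRect(P); print(cv2.boundingRect(q),rc)
print(c['position'])
E
```

```text
time_s: 11.65
ee_pos: [0.3974, 0.2958, 0.2395]
orientation: [0.001, 0.989, -0.15, -0.0]
wrist_force: [-0.1, -0.2, 0.3]
finger_gap: 0.0853
grasp_force: 0.0
t 11.7 tcp [0.3975 0.2959 0.2396] yaw -17.27 z [-0.001 -0.001 -1.   ] shift [ 0.613 -0.004  1.371] turn -0.0021Traceback (most recent call last):
  File "<stdin>", line 5, in <module>
ValueError: max() iterable argument is empty
```

View pics/w8.png

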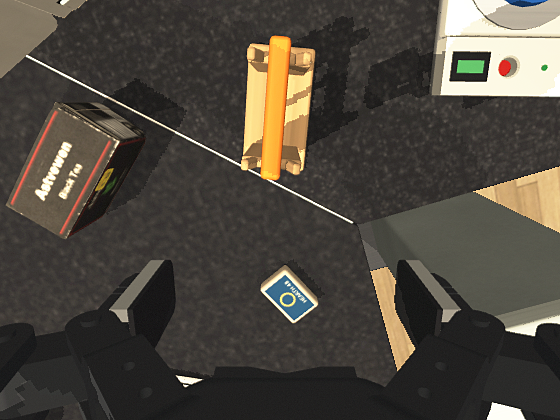

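The bar runs from (280,37) to (270,180), lying in both notches of the rest; the tea box is at (80,170). My mask missed the lit orange, so I widen it.

```bash
python3 - <<'E'
from h import *
c=vision.calibration('wrist'); im=cv2.imread('pics/w8.png')
hsv=cv2.cvtColor(im,cv2.COLOR_BGR2HSV); print(hsv[100,275],hsv[150,271],hsv[100,258])
m=cv2.inRange(hsv,(8,175,150),(22,255,255)); m[:25]=0; m[200:]=0; m[:,:220]=0; m[:,340:]=0
m=cv2.morphologyEx(m,cv2.MORPH_OPEN,np.ones((5,5)))
q=max(cv2.findContours(m,cv2.RETR_EXTERNAL,cv2.CHAIN_APPROX_NONE)[0],key=cv2.contourArea)
P=np.array([plane(c,*p[0],.110)[:2]*1000 for p in q],np.float32); rc=cv2.minAreaRect(P); print(cv2.boundingRect(q),rc, cv2.boxPoints(rc).tolist())
c=vision.calibration('top'); im=cv2.imread('pics/t7.png'); hsv=cv2.cvtColor(im,cv2.COLOR_BGR2HSV); m=cv2.inRange(hsv,(8,175,150),(20,255,255)); k=0*m; k[200:280,170:235]=m[200:280,170:235]
q=max(cv2.findContours(k,cv2.RETR_EXTERNAL,cv2.CHAIN_APPROX_NONE)[0],key=cv2.contourArea)
P=np.array([plane(c,*p[0],.110)[:2]*1000 for p in q],np.float32); rc=cv2.minAreaRect(P); print(rc)
go([.456,.278,.1025],-16.5)
E
```

```text
[ 19 194 255] [ 19 194 255] [ 22 115 253]
(261, 44, 30, 131) ((456.8404541015625, 283.61407470703125), (13.865619659423828, 83.60728454589844), 67.70516967773438) [[415.5317687988281, 293.0586853027344], [492.8888854980469, 261.3403625488281], [498.1491394042969, 274.1694641113281], [420.7920227050781, 305.8877868652344]]
((439.1419372558594, 286.4551696777344), (2.798814058303833, 51.00086975097656), 68.10871124267578)
t 11.7 tcp [0.3975 0.2959 0.2396] yaw -17.27 z [-0.001 -0.001 -1.   ] shift [ 0.613 -0.004  1.371] turn -0.0021
```

```bash

python3 -m inch '[[[0.3,0,0.1],[0,0,0.006],0],[[0.5,-0.03,0.3],[0,0,0.012],0],[[0.61,-0.03,0.5],[0,0,0.012],0],[[0.61,-0.03,0.5],[0,0,0.012],0],[[0.61,-0.03,0.5],[0,0,0.012],0],[[0.61,-0.03,0.5],[0,0,0.012],0],[[0.61,-0.03,0.5],[0,0,0.012],0]]'
python3 - <<'E'
from h import *
c,im=shot('wrist','w9'); go([.4565,.281,.1025],-21.7)
def bar(c,im,roi):
    hsv=cv2.cvtColor(im,cv2.COLOR_BGR2HSV); m=cv2.inRange(hsv,(5,165,110),(22,255,255)); k=0*m; k[roi[1]:roi[3],roi[0]:roi[2]]=m[roi[1]:roi[3],roi[0]:roi[2]]
    q=max(cv2.findContours(k,cv2.RETR_EXTERNAL,cv2.CHAIN_APPROX_NONE)[0],key=cv2.contourArea)
    P=np.array([plane(c,*p[0],.110)[:2]*1000 for p in q],np.float32); print(cv2.boundingRect(q),cv2.minAreaRect(P),cv2.minAreaRect(q))
bar(c,im,(200,0,380,400))
bar(vision.calibration('top'),cv2.imread('pics/top0.png'),(170,200,235,280))
print([proj(c,p) for p in ([.4565,.281,.11],)])
E
```

```text
time_s: 12.28
ee_pos: [0.4554, 0.2841, 0.1915]
orientation: [-0.001, 0.983, -0.185, 0.001]
wrist_force: [0.2, 0.2, 0.1]
finger_gap: 0.0856
grasp_force: 0.0
t 12.3333 tcp [0.4554 0.2842 0.1916] yaw -21.27 z [ 0.002  0.001 -1.   ] shift [0.021 0.027 0.891] turn 0.0012
(272, 134, 26, 155) ((458.6960754394531, 282.52423095703125), (13.811455726623535, 93.29358673095703), 67.87051391601562) ((283.94696044921875, 211.02540588378906), (24.41729736328125, 154.2394256591797), 1.005086064338684)
(190, 223, 17, 33) ((457.5472412109375, 285.2610778808594), (15.940752029418945, 93.17167663574219), 68.55812072753906) ((197.94515991210938, 238.97613525390625), (5.781528949737549, 34.130958557128906), 23.498565673828125)
[(np.float64(287.59072284820735), np.float64(217.92089862428358))]
```

View pics/w9.png

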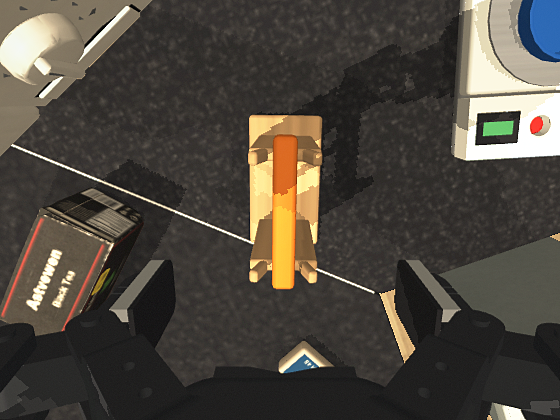

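The bar is upright at (284,211), midway between the fingers at column 285, and measures 93.3 x 13.8 mm, which fits. It lies at (0.458, 0.283) with yaw about -21.9°. That was my 11th picture, one over the limit of 10, so I view no more and work by numbers.

```bash

python3 -m inch '[[[0.03,0,0.2],[0,0,0.002],0],[[0.03,0,0.4],[0,0,0.002],0],[[0.03,0,0.6],[0,0,0.002],0],[[0.03,0,0.75],[0,0,0.002],0],[[0.03,0,0.85],[0,0,0.002],0],[[0.03,0,0.89],[0,0,0.002],0],[[0.03,0,0.89],[0,0,0.002],0],[[0.03,0,0.89],[0,0,0.002],0],[[0.03,0,0.89],[0,0,0.002],0],[[0.03,0,0.89],[0,0,0.002],0]]' 50
python3 -m inch '[[[0,0,0],[0,0,0],0.3],[[0,0,0],[0,0,0],0.5],[[0,0,0],[0,0,0],0.7],[[0,0,0],[0,0,0],0.8],[[0,0,0],[0,0,0],0.85],[[0,0,0],[0,0,0],0.9],[[0,0,0],[0,0,0],1],[[0,0,0],[0,0,0],1],[[0,0,0],[0,0,0],1],[[0,0,0],[0,0,0],1]]' 50
python3 -c "
from h import *
go([.458,.2828,.1025],-21.9); print(r.read_state()['wrist_force'])"
```

```text
time_s: 13.17
ee_pos: [0.4592, 0.2827, 0.1025]
orientation: [-0.001, 0.982, -0.191, 0.001]
wrist_force: [-1.0, -0.4, 0.9]
finger_gap: 0.0852
grasp_force: 0.0
time_s: 14.0
ee_pos: [0.4585, 0.2822, 0.1014]
orientation: [-0.0, 0.982, -0.191, 0.0]
wrist_force: [0.6, -0.5, 0.8]
finger_gap: 0.0132
grasp_force: 49.7
t 14.0 tcp [0.4585 0.2822 0.1014] yaw -22.07 z [ 0.  0. -1.] shift [-0.007 -0.003 -0.011] turn -0.0005
[ 0.57545633 -0.54879378  0.83452097]
```

```bash

python3 -m inch '[[[0,0,-0.05],[0,0,0],1],[[0,0,-0.15],[0,0,0],1],[[0,0,-0.3],[0,0,0],1],[[0,0,-0.5],[0,0,0],1],[[0,0,-0.7],[0,0,0],1],[[0,0,-0.9],[0,0,0],1],[[0,0,-1],[0,0,0],1],[[0,0,-1],[0,0,0],1],[[0,0,-1],[0,0,0],1],[[0,0,-1],[0,0,0],1]]'
python3 - <<'E'
from h import *
c,im=shot('wrist','w10'); s=r.read_state(); A=rot(s['orientation']); go([.432,.0873,.19],-17.35); print(s['wrist_force'],s['finger_gap'])
hsv=cv2.cvtColor(im,cv2.COLOR_BGR2HSV); m=cv2.inRange(hsv,(5,165,90),(22,255,255)); m[:,:200]=0;m[:,370:]=0
for q in sorted(cv2.findContours(m,cv2.RETR_EXTERNAL,cv2.CHAIN_APPROX_NONE)[0],key=cv2.contourArea)[::-1][:3]:
    P=np.array([A.inv().apply(plane(c,*p[0],s['ee_pos'][2]+.0086)-s['ee_pos'])*1000 for p in q],np.float32); print(cv2.boundingRect(q),cv2.minAreaRect(P[:,:2]),P.min(0),P.max(0))
E
```

```text
time_s: 14.83
ee_pos: [0.4576, 0.2814, 0.2002]
orientation: [0.001, 0.981, -0.191, -0.001]
wrist_force: [0.3, -0.4, -0.3]
finger_gap: 0.0131
grasp_force: 49.6
t 14.8833 tcp [0.4574 0.2813 0.1998] yaw -22.07 z [-0.003 -0.002 -1.   ] shift [0.494 1.893 0.102] turn -0.0131
[-0.83089023 -0.5495883  -0.87285317] 0.013155372408904754Traceback (most recent call last):
  File "<stdin>", line 5, in <module>
cv2.error: OpenCV(4.12.0) /io/opencv/modules/imgproc/src/convhull.cpp:143: error: (-215:Assertion failed) total >= 0 && (depth == CV_32F || depth == CV_32S) in function 'convexHull'
```

```bash

python3 -m inch '[[[0.08,0.25,0],[0,0,0],1],[[0.15,0.5,0],[0,0,0],1],[[0.2,0.75,0],[0,0,0],1],[[0.25,0.95,0],[0,0,0],1],[[0.25,0.95,0],[0,0,0],1]]'
python3 -m inch '[[[0.08,0.25,0],[0,0,-0.006],1],[[0.15,0.5,0],[0,0,-0.013],1],[[0.2,0.75,0],[0,0,-0.013],1],[[0.24,0.92,0],[0,0,-0.013],1],[[0.24,0.92,0],[0,0,-0.013],1],[[0.24,0.92,0],[0,0,-0.013],1],[[0.24,0.92,0],[0,0,-0.013],1],[[0.24,0.92,0],[0,0,-0.013],1],[[0.24,0.92,0],[0,0,-0.013],1],[[0.24,0.92,0],[0,0,-0.013],1]]'
cat > m.py <<'E'
from h import *
c,im=shot('wrist','w11'); s=r.read_state(); A=rot(s['orientation']); go([.432,.0873,.14],-17.35); print(s['wrist_force'],s['finger_gap'])
hsv=cv2.cvtColor(im,cv2.COLOR_BGR2HSV); m=cv2.inRange(hsv,(5,165,90),(22,255,255)); m[:,:200]=0;m[:,370:]=0
tl=lambda p,z: A.inv().apply(plane(c,*p,z)-s['ee_pos'])*1000
for q in sorted(cv2.findContours(m,cv2.RETR_EXTERNAL,cv2.CHAIN_APPROX_NONE)[0],key=cv2.contourArea)[::-1][:3]:
    if len(q)>15:
        P=np.array([tl(p[0],s['ee_pos'][2]+.0086) for p in q]); print('bar',cv2.boundingRect(q),P.min(0).round(1),P.max(0).round(1),P.mean(0).round(1))
b=cv2.inRange(hsv,(0,150,80),(4,255,255))|cv2.inRange(hsv,(172,150,80),(180,255,255))
for q in cv2.findContours(b,cv2.RETR_EXTERNAL,cv2.CHAIN_APPROX_NONE)[0]:
    if cv2.contourArea(q)>40:
        (x,y),rad=cv2.minEnclosingCircle(q); print('red',round(x),round(y),round(rad,1),plane(c,x,y,.024).round(4),tl((x,y),.024).round(1))
w=cv2.inRange(hsv,(0,0,140),(180,70,255)); 
for q in cv2.findContours(w,cv2.RETR_EXTERNAL,cv2.CHAIN_APPROX_NONE)[0]:
    if cv2.contourArea(q)>1500: print('white',cv2.contourArea(q),cv2.boundingRect(q))
E
python3 m.py
```

```text
time_s: 15.3
ee_pos: [0.4445, 0.1785, 0.199]
orientation: [0.003, 0.981, -0.195, -0.002]
wrist_force: [-0.1, -0.6, -1.0]
finger_gap: 0.0133
grasp_force: 49.6
time_s: 16.13
ee_pos: [0.4336, 0.0916, 0.2013]
orientation: [-0.0, 0.989, -0.15, -0.0]
wrist_force: [-0.3, 0.4, -0.2]
finger_gap: 0.0128
grasp_force: 49.6
t 16.1833 tcp [0.4336 0.0913 0.2013] yaw -17.3 z [-0.  0. -1.] shift [-0.003  0.043  0.613] turn 0.0001
[ 0.03254621 -0.48085251 -0.47550002] 0.013246358385090862
bar (264, 168, 42, 206) [-29.   -6.2  -8.6] [47.3  7.4 -8.6] [11.1  0.6 -8.6]
white 4462.5 (223, 158, 138, 58)
white 19112.0 (220, 15, 148, 142)
```

```bash
python3 - <<'E'
from h import *
c=vision.calibration('wrist'); im=cv2.imread('pics/w11.png'); hsv=cv2.cvtColor(im,cv2.COLOR_BGR2HSV)
w=cv2.inRange(hsv,(0,0,140),(180,70,255)); cs=[q for q in cv2.findContours(w,cv2.RETR_EXTERNAL,cv2.CHAIN_APPROX_NONE)[0] if cv2.contourArea(q)>1500]
P=np.array([plane(c,*p,.032)[:2]*1000 for p in np.vstack(cs).reshape(-1,2)],np.float32); rc=cv2.minAreaRect(P); print(rc)
y=np.radians(rc[2]-90 if rc[2]>45 else rc[2]); b=np.array(rc[0])-52*np.array([np.cos(y),np.sin(y)]); print('button',b)
go([*(b/1000),.14],-17.35)
E
```

```text
((481.3797912597656, 69.66847229003906), (110.12702941894531, 150.14559936523438), 72.1107177734375)
button [431.89389342  85.64175984]
t 16.1833 tcp [0.4336 0.0913 0.2013] yaw -17.3 z [-0.  0. -1.] shift [0.001 0.059 0.613] turn 0.0001
```

```bash

python3 -m inch '[[[0,0.05,0],[0,0,0],1],[[0,0.05,0.2],[0,0,0],1],[[0,0.05,0.4],[0,0,0],1],[[0,0.05,0.6],[0,0,0],1],[[0,0.05,0.7],[0,0,0],1],[[0,0.05,0.77],[0,0,0],1],[[0,0.05,0.77],[0,0,0],1],[[0,0.05,0.77],[0,0,0],1],[[0,0.05,0.77],[0,0,0],1],[[0,0.05,0.77],[0,0,0],1]]'
python3 m.py
```

```text
time_s: 17.02
ee_pos: [0.4331, 0.0858, 0.1254]
orientation: [-0.0, 0.988, -0.151, 0.001]
wrist_force: [0.8, -1.0, -0.3]
finger_gap: 0.0131
grasp_force: 49.6
t 17.0667 tcp [0.433  0.0858 0.1253] yaw -17.39 z [ 0.002  0.    -1.   ] shift [-0.014 -0.011 -0.147] turn -0.0001
[ 0.64823243 -0.2538019  -0.30515859] 0.013073006608963645
bar (264, 168, 42, 205) [-28.5  -5.9  -8.7] [47.4  7.5 -8.5] [11.3  0.8 -8.6]
white 4644.5 (306, 181, 70, 72)
white 4798.0 (193, 180, 72, 72)
white 32322.5 (186, 0, 200, 175)
```

```bash

python3 -m inch '[[[-0.01,-0.008,0.03],[0,0,0],1],[[-0.01,-0.008,0.06],[0,0,0],1],[[-0.01,-0.008,0.09],[0,0,0],1],[[-0.01,-0.008,0.12],[0,0,0],1],[[-0.01,-0.008,0.12],[0,0,0],1],[[-0.01,-0.008,0.12],[0,0,0],1]]'
python3 -m inch '[[[0,0,0.02],[0,0,0],1],[[0,0,0.04],[0,0,0],1],[[0,0,0.04],[0,0,0],1],[[0,0,0.04],[0,0,0],1]]'
```

```text
time_s: 17.57
ee_pos: [0.431, 0.0866, 0.1119]
orientation: [0.0, 0.989, -0.151, -0.0]
wrist_force: [0.2, 0.1, -0.7]
finger_gap: 0.0132
grasp_force: 49.6
time_s: 17.9
ee_pos: [0.4317, 0.0867, 0.1085]
orientation: [-0.0, 0.988, -0.151, 0.0]
wrist_force: [0.1, -0.5, 0.8]
finger_gap: 0.0131
grasp_force: 49.7
```

```bash

python3 -m inch '[[[0,0,0.015],[0,0,0],1],[[0,0,0.03],[0,0,0],1],[[0,0,0.04],[0,0,0],1],[[0,0,0.04],[0,0,0],1],[[0,0,0.04],[0,0,0],1]]'
python3 -m inch '[[[0,0,0.01],[0,0,0],1],[[0,0,0.02],[0,0,0],1],[[0,0,0.02],[0,0,0],1],[[0,0,0.02],[0,0,0],1]]'
```

```text
time_s: 18.32
ee_pos: [0.4318, 0.0868, 0.1047]
orientation: [-0.0, 0.988, -0.151, 0.0]
wrist_force: [-0.1, -0.9, 5.3]
finger_gap: 0.0132
grasp_force: 50.3
time_s: 18.65
ee_pos: [0.4325, 0.087, 0.104]
orientation: [0.0, 0.988, -0.151, 0.001]
wrist_force: [-2.4, -0.6, 14.0]
finger_gap: 0.0132
grasp_force: 51.6
```

At the stop (14 N). Holding, then withdrawing.

```bash

python3 -m inch '[[[0,0,0],[0,0,0],1],[[0,0,0],[0,0,0],1],[[0,0,0],[0,0,0],1],[[0,0,0],[0,0,0],1],[[0,0,0],[0,0,0],1],[[0,0,0],[0,0,0],1],[[0,0,0],[0,0,0],1],[[0,0,0],[0,0,0],1],[[0,0,0],[0,0,0],1],[[0,0,-0.08],[0,0,0],1],[[0,0,-0.16],[0,0,0],1],[[0,0,-0.3],[0,0,0],1],[[0,0,-0.5],[0,0,0],1],[[0,0,-0.75],[0,0,0],1],[[0,0,-1],[0,0,0],1],[[0,0,-1],[0,0,0],1],[[0,0,-1],[0,0,0],1],[[0,0,-1],[0,0,0],1]]'
python3 m.py; python3 -c "
from h import *
go([.4585,.2822,.2014],-22.07)"
```

```text
time_s: 20.15
ee_pos: [0.4304, 0.0863, 0.2015]
orientation: [0.0, 0.988, -0.151, -0.001]
wrist_force: [-0.7, -0.7, -0.5]
finger_gap: 0.013
grasp_force: 49.5
t 20.2 tcp [0.4299 0.0862 0.2009] yaw -17.4 z [-0.003 -0.001 -1.   ] shift [ 0.018 -0.017  0.609] turn -0.0001
[-0.44306657 -0.35740192 -1.50513394] 0.01329908110632143
bar (264, 168, 42, 206) [-29.1  -6.1  -8.7] [47.6  7.5 -8.5] [11.1  0.7 -8.6]
white 5555.0 (215, 155, 138, 58)
white 19222.5 (211, 13, 148, 142)
t 20.2 tcp [0.4299 0.0862 0.2009] yaw -17.4 z [-0.003 -0.001 -1.   ] shift [-0.313 -1.955 -0.007] turn 0.013
```

```bash

python3 -m inch '[[[-0.04,-0.25,0],[0,0,0],1],[[-0.09,-0.5,0],[0,0,0],1],[[-0.13,-0.75,0],[0,0,0],1],[[-0.165,-0.97,0],[0,0,0],1],[[-0.165,-0.97,0],[0,0,0],1]]'
python3 -m inch '[[[-0.04,-0.25,0],[0,0,0.006],1],[[-0.09,-0.5,0],[0,0,0.013],1],[[-0.13,-0.75,0],[0,0,0.013],1],[[-0.165,-0.9,0],[0,0,0.013],1],[[-0.165,-0.97,0],[0,0,0.013],1],[[-0.165,-0.97,0],[0,0,0.013],1],[[-0.165,-0.97,0],[0,0,0.013],1],[[-0.165,-0.97,0],[0,0,0.013],1],[[-0.165,-0.97,0],[0,0,0.013],1],[[-0.165,-0.97,0],[0,0,0.013],1],[[-0.165,-0.97,0],[0,0,0.013],1],[[-0.165,-0.97,0],[0,0,0.013],1],[[-0.165,-0.97,0],[0,0,0.013],1],[[-0.165,-0.97,0],[0,0,0.013],1]]'
python3 -c "
from h import *
go([.4585,.2822,.1014],-22.07)"
```

```text
time_s: 20.62
ee_pos: [0.4433, 0.1896, 0.2012]
orientation: [-0.002, 0.989, -0.148, -0.001]
wrist_force: [0.5, 0.0, 0.6]
finger_gap: 0.0131
grasp_force: 49.5
time_s: 21.78
ee_pos: [0.4579, 0.2816, 0.2024]
orientation: [-0.0, 0.981, -0.192, 0.0]
wrist_force: [0.0, 0.7, -0.3]
finger_gap: 0.0134
grasp_force: 49.5
t 21.7833 tcp [0.4579 0.2816 0.2024] yaw -22.08 z [ 0.  0. -1.] shift [ 0.003 -0.008  1.01 ] turn -0.0
```

```bash

python3 -m inch '[[[0,-0.006,0.2],[0,0,0],1],[[0,-0.006,0.4],[0,0,0],1],[[0,-0.006,0.6],[0,0,0],1],[[0,-0.006,0.7],[0,0,0],1],[[0,-0.006,0.78],[0,0,0],1],[[0,-0.006,0.86],[0,0,0],1],[[0,-0.006,0.92],[0,0,0],1],[[0,-0.006,0.96],[0,0,0],1],[[0,-0.006,0.98],[0,0,0],1],[[0,-0.006,0.98],[0,0,0],1],[[0,-0.006,0.98],[0,0,0],1]]'
python3 -m inch '[[[0,0,0.01],[0,0,0],1],[[0,0,0.02],[0,0,0],1],[[0,0,0.02],[0,0,0],1],[[0,0,0.02],[0,0,0],1]]'
```

```text
time_s: 22.7
ee_pos: [0.4584, 0.2825, 0.1047]
orientation: [-0.0, 0.982, -0.191, 0.0]
wrist_force: [0.9, -0.6, -1.3]
finger_gap: 0.0134
grasp_force: 49.5
time_s: 23.03
ee_pos: [0.4581, 0.2822, 0.1024]
orientation: [-0.0, 0.981, -0.191, 0.0]
wrist_force: [-1.0, -0.6, 0.4]
finger_gap: 0.0134
grasp_force: 49.5
```

```bash

python3 -m inch '[[[0,0,0.01],[0,0,0],1],[[0,0,0.015],[0,0,0],1],[[0,0,0.015],[0,0,0],1],[[0,0,0.015],[0,0,0],1],[[0,0,0.015],[0,0,0],1]]'
```

```text
time_s: 23.45
ee_pos: [0.4583, 0.2823, 0.1013]
orientation: [-0.0, 0.981, -0.191, 0.0]
wrist_force: [-1.3, -2.1, 5.1]
finger_gap: 0.013
grasp_force: 50.2
```

```bash

python3 -m inch '[[[0,0,-0.005],[0,0,0],1],[[0,0,-0.005],[0,0,0],0.8],[[0,0,-0.005],[0,0,0],0.7],[[0,0,-0.005],[0,0,0],0.5],[[0,0,-0.005],[0,0,0],0.3],[[0,0,-0.005],[0,0,0],0],[[0,0,-0.005],[0,0,0],0],[[0,0,-0.005],[0,0,0],0],[[0,0,-0.005],[0,0,0],0]]'
python3 -m inch '[[[0,0,-0.15],[0,0,0],0],[[0,0,-0.35],[0,0,0],0],[[0,0,-0.6],[0,0,0],0],[[0,0,-0.85],[0,0,0],0],[[0,0,-0.9],[0,0,0],0],[[0,0,-0.9],[0,0,0],0],[[0,0,-0.9],[0,0,0],0],[[0,0,-0.9],[0,0,0],0],[[0,0,-0.9],[0,0,0],0]]'
python3 - <<'E'
from h import *
c,im=shot('wrist','w12'); ct,it=shot('top','t12')
def bar(c,im,roi):
    hsv=cv2.cvtColor(im,cv2.COLOR_BGR2HSV); m=cv2.inRange(hsv,(5,165,110),(22,255,255)); k=0*m; k[roi[1]:roi[3],roi[0]:roi[2]]=m[roi[1]:roi[3],roi[0]:roi[2]]
    q=max(cv2.findContours(k,cv2.RETR_EXTERNAL,cv2.CHAIN_APPROX_NONE)[0],key=cv2.contourArea)
    P=np.array([plane(c,*p[0],.110)[:2]*1000 for p in q],np.float32); print(cv2.boundingRect(q),cv2.minAreaRect(P),cv2.minAreaRect(q))
bar(c,im,(200,0,380,400))
go([.4585,.2822,.1014],-22.07)
hsv=cv2.cvtColor(it,cv2.COLOR_BGR2HSV); m=cv2.inRange(hsv,(95,120,60),(118,255,255))
for q in cv2.findContours(m,cv2.RETR_EXTERNAL,cv2.CHAIN_APPROX_NONE)[0]:
    if cv2.contourArea(q)>150: rc=cv2.minAreaRect(q); print('blue',rc[0],plane(ct,*rc[0],.053).round(4),cv2.contourArea(q))
E
```

```text
time_s: 24.2
ee_pos: [0.458, 0.2823, 0.1013]
orientation: [-0.0, 0.982, -0.191, -0.0]
wrist_force: [-0.8, 0.6, 0.1]
finger_gap: 0.0854
grasp_force: 0.0
time_s: 24.95
ee_pos: [0.457, 0.2814, 0.1895]
orientation: [0.001, 0.982, -0.191, -0.001]
wrist_force: [-0.2, -0.7, 0.9]
finger_gap: 0.085
grasp_force: 0.0
(270, 139, 25, 155) ((458.10308837890625, 281.4302062988281), (13.86386775970459, 93.08096313476562), 67.59449768066406) ((282.0, 216.0), (154.0, 24.0), 90.0)
t 25.05 tcp [0.4572 0.2817 0.1898] yaw -22.07 z [-0.003 -0.001 -1.   ] shift [ 0.012 -0.011  0.884] turn 0.0
blue (380.5, 254.0) [ 0.4274 -0.2262  0.053 ] 339.0
blue (277.75, 226.25003051757812) [0.5028 0.0673 0.053 ] 282.5
```

```bash
python3 -c "
from h import *
print(workorder.hand_in())"
```

```text
the job is handed in; nothing more can be done
None
```

The job is handed in at about 25 s: dish within about 2-3 mm of the pan's centre by the camera, zero button held at its stop for about a second, and tool back in its rest at its original pose by camera; I viewed 11 pictures, one over the limit of 10.

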